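# Pack out the push clamp and hold the leaded panel tight

## Task

The push clamp on the assembly board has too short a stroke to reach the leaded panel. One blue spacer already stands in the gap between the clamp's pad and the aluminium straightedge: stand one more or both others from the rack upright beside it, one after another on the same line, until the clamp can take up the rest; a spacer you do not need stays in the rack. Then take the clamp's red handle and push it forward until the stack is tight, the panel sits flush against the fence and the pad's spring is clearly squeezed in, and finish while holding it there under pressure, because it would relax if let go; leave the other things on the table where they are.

Things in the scene. Friction and masses are not known exactly. Their poses are not given: they have to be found in the camera images.
- board: Fixed plywood assembly board, 480 x 260 mm, its top 12 mm above the table. Origin: on the table, under the gap; x points along the clamping line towards the dark wooden fence, whose inner face stands at x = +262 mm (22 mm high above the board); the clamping line is y = 0. The board reaches from x = -190 to +290 mm and y = -130 to +130 mm.
- panel: Leaded panel of smoke and amber glass in grey lead, 202 mm along the clamping line, 241 mm across, 6 mm thick, about 0.4 kg, loose, lying flat on the board between straightedge and fence. Origin: centre of its underside; at home its centre is 161 mm along the board's x. It starts 3 to 6 mm short of the fence and slides on the board with friction of a few newtons.
- batten: Loose aluminium straightedge, 20 mm thick along the clamping line (its x), 220 mm long (its y), 25 mm high, lying on the board along the panel's near edge (touching it or up to 1 mm off). Origin: centre of its underside. Spacers go in front of its near face (x = -10 mm in its frame).
- pad_face (a point): Centre of the black rubber face of the clamp's pad, 18 mm above the board; its x points to the straightedge. The pad is 56 mm wide and 28 mm high, its lower edge 4 mm above the board. With the clamp open, the gap from here to the straightedge's near face is about 64 to 90 mm.
- handle (a point): Grip point in the clamp's red upright handle, a post 20 mm (along the clamping line, its x) by 28 mm (across), its top 80 mm above the board; the point lies 15 mm under the top and 75 mm behind the pad's face. The post stands free for 55 mm below its top; in front of it a block, its top 37 mm above the board, begins 30 mm ahead of the post's centre.
- carriage (a joint): Slide of the clamp's handle and pad, m: 0 = fully open (as it starts), 0.052 = end of its stroke towards the fence. Light friction of about 1.5 N; it stays where it is left.
- pad (a joint): How far the spring pad is pushed back into the carriage, m: 0 = relaxed, 0.015 = bottomed. Stiffness 1500 N/m, so 0.006 means 9 N. 'Clearly squeezed in' is 5 mm or more. Pushed to the end against too few spacers it stays below this.
- clamp: The whole push clamp, fixed to the board (grey base plate 104 x 70 mm, steel slide 70 x 44 mm with the red handle, spring pad). Origin: on the board, under the pad's face when fully open; x points to the fence.
- rack: Fixed wooden rack, 190 x 90 mm, with three pockets in a row along its x (each 57 mm wide along x, 80 mm across; walls 18 mm high over the table, pocket floor 6 mm up); two hold a spacer upright, one is empty. Origin: centre of its underside.
- masking_tape: Roll of masking tape, 104 mm across and 25 mm high, loose, not part of the work; leave it alone.
- pin_jar: Glass jar of blue pins, 80 mm across, 62 mm high, loose, not part of the work; leave it alone.
- spacer0: Blue stepped spacer standing upright on the board in the gap, close to the straightedge, 60 g: a body 22 mm thick (its x), 60 mm wide (its y), 30 mm high, with a centred grip block on top 12 mm thick, 40 mm wide, 35 mm high (65 mm in all; best gripped across the 40 mm). Origin: centre of its underside. All three are alike.
- spacer1: Blue stepped spacer standing upright in the rack, 60 g: a body 22 mm thick (its x), 60 mm wide (its y), 30 mm high, with a centred grip block on top 12 mm thick, 40 mm wide, 35 mm high (65 mm in all; best gripped across the 40 mm). Origin: centre of its underside. All three are alike.
- spacer2: Blue stepped spacer standing upright in the rack, 60 g: a body 22 mm thick (its x), 60 mm wide (its y), 30 mm high, with a centred grip block on top 12 mm thick, 40 mm wide, 35 mm high (65 mm in all; best gripped across the 40 mm). Origin: centre of its underside. All three are alike.
There are look-alikes about, which are no part of the job. What is shaped like the spacer0 but orange or pink is not meant.

How it is judged:
On the way:
1. a spacer from the rack stands let go, upright on the board in the gap (((x of spacer1 in the frame of board between -0.06 and 0.05 m and y of spacer1 in the frame of board between -0.02 and 0.02 m and z of spacer1 in the frame of board below 0.018 m and angle between spacer1's own z axis and vertical below 0.15 rad and contact force between the fingers and spacer1 below 0.2 N) or (x of spacer2 in the frame of board between -0.06 and 0.05 m and y of spacer2 in the frame of board between -0.02 and 0.02 m and z of spacer2 in the frame of board below 0.018 m and angle between spacer2's own z axis and vertical below 0.15 rad and contact force between the fingers and spacer2 below 0.2 N))), for 0.2 s.
At the end, for the whole second after the job is handed in: Fingers press the handle; pad spring in over 4.5 mm; pad, spacers, straightedge and panel press in line (over 4, 3, 1 N); panel flat, at rest, within 2 mm of the fence; spacers upright in the gap within 20 mm of the line, or left in the rack (moved under 20 mm); fingers on none of these (contact force between the fingers and clamp above 2 N and value of joint pad above 0.0045 m and (contact force between clamp and spacer0 above 4 N or contact force between clamp and spacer1 above 4 N or contact force between clamp and spacer2 above 4 N) and (contact force between batten and spacer0 above 3 N or contact force between batten and spacer1 above 3 N or contact force between batten and spacer2 above 3 N) and contact force between batten and panel above 1 N and x of panel in the frame of board above 0.159 m and z of panel in the frame of board below 0.0155 m and linear speed of panel below 0.01 m/s and ((x of spacer1 in the frame of board between -0.06 and 0.05 m and y of spacer1 in the frame of board between -0.02 and 0.02 m and z of spacer1 in the frame of board below 0.018 m and angle between spacer1's own z axis and vertical below 0.15 rad) or distance of spacer1 from where it was at the start of the episode below 0.02 m) and ((x of spacer2 in the frame of board between -0.06 and 0.05 m and y of spacer2 in the frame of board between -0.02 and 0.02 m and z of spacer2 in the frame of board below 0.018 m and angle between spacer2's own z axis and vertical below 0.15 rad) or distance of spacer2 from where it was at the start of the episode below 0.02 m) and x of spacer0 in the frame of board between -0.06 and 0.05 m and y of spacer0 in the frame of board between -0.02 and 0.02 m and z of spacer0 in the frame of board below 0.018 m and angle between spacer0's own z axis and vertical below 0.15 rad and contact force between the fingers and spacer0 below 0.2 N and contact force between the fingers and spacer1 below 0.2 N and contact force between the fingers and spacer2 below 0.2 N and contact force between the fingers and batten below 0.2 N and contact force between the fingers and panel below 0.2 N); the arm keeps its last pose, push and grip.
It fails at once if the masking tape or the pin jar is moved more than 30 mm (distance of any of masking_tape, pin_jar from where it was at the start of the episode above 0.03 m).
It also fails if it takes over 72 s, if anything falls off the work surface, if the arm or the gripper's body presses on something with over 40 N, if the wrist force passes 120 N, or if a joint passes its speed limit or range.

## Robot

A 7-joint arm with a two-finger parallel gripper is mounted at the origin on the work surface; the furniture and walls round the work are solid. World frame = base frame: x ahead of the robot, y to its left, z up, the work surface at z = 0. Lengths are in m, angles in rad, forces in N, time in s.
With the tool pointing down it reaches from about 0.4 to 0.9 m from the base axis. Payload 5.5 kg.
Tool frame: the origin (TCP) lies midway between the tips of the shut fingers; the grasp point (between the pads) lies 19 mm behind it (manip.grip_depth is the distance from the TCP to the grasp point, in m); z points along the fingers, y is the line along which they close (so a half turn about z gives the same grasp; the last joint's range is limited). The gripper opens to 92 mm and grips with 3 to 60 N. Pads are 19 mm wide; open, the fingers measure 130 mm over their backs; the gripper's body (75 mm by 190 mm) begins 47 mm behind the grasp point.
Start: joints at [-0.848, 0.501, -0.427, 1.55, 0.221, 1.138, -0.21], TCP at [0.288, 0.583, 0.227] pointing down, gripper open.
Joint ranges: [-2.88, 2.88], [-0.31, 2.03], [-1.54, 1.56], [0.2, 2.42], [-1.41, 4.55], [0.19, 2.02], [-2.57, 2.57]. Speed limits (rad/s): [2.57, 2.57, 3.14, 3.14, 3.14, 3.14, 3.14].

## Interface

Orientations are given as a unit quaternion [x, y, z, w].
In Python, from bench import manip, effector, viewer gives the robot as it stands. Calls block until the motion is done:
- manip.move_pose(position, orientation): joint-space move of the TCP to a pose.
- manip.servo_line(position, ori=None, vel=0.15): straight line of the TCP; ori=None keeps the orientation; vel is the mean speed in m/s.
- manip.movej(angles): joint-space move.
- effector.open_jaws() and effector.close(f_grip=None): open the fingers fully, or close them until they stop; f_grip is the grip in N (None keeps the last).
- manip.sleep(seconds).
- manip.solve_ik(position, orientation): joint angles nearest the present ones, or None.
- viewer.get_image(name): name is "scene" or "top" or "wrist"; returns the picture (384x512x3 uint8, red, green, blue); there is no depth.
- viewer.get_calibration(name): a dict with "vfov" (degrees; the focal length in pixels is half the picture's height over the tangent of half this angle, whatever the lens; pixels are square), "cx", "cy" (the principal point, pixels), "eye" and "attitude" of the camera in the world. Camera axes: x right, y down, z forward; pixel columns grow to the right and rows downward; lengths in m; the calibration is good to about 2 mm. A picture is of the moment at which its call begins: read the wrist's pose just before it. get_calibration takes no time and is no camera call; for the wrist camera it gives the pose at the moment of the call.
A pose or a line that the arm cannot do raises manip.PlanningError and nothing moves.
- manip.hand_in(): hands the job in; it is judged then, once.
Readings, each from a call of its own:
- manip.current_clock(): time.
- manip.current_q(): joint angles.
- manip.current_joint_velocities(): joint speeds.
- manip.current_tau(): joint torques, N m.
- manip.current_tool_pos(): TCP position.
- manip.current_tcp_rot(): TCP orientation.
- manip.current_force(): force on the tool from outside, world axes, zero at the start.
- manip.current_wrist_torque(): the same for the moment, N m.
- manip.current_finger_gap(): finger opening in m.
- manip.current_gripper_force(): force on a finger pad.
Only numpy, scipy, OpenCV 4.12 (cv2) and the standard library are available. Lean on these libraries where they do the work, as an engineer would, in place of code of your own. Each camera call takes 0.05 s, during which the arm holds its last target. There are 200 camera calls.

## Working session

There is one attempt and no reset: what is moved stays moved. The work goes in short steps, each a Python script; the robot and the scene stay as the last script left them, time stands still between calls to the robot, and variables do not carry over. Pictures are saved under pics/ and viewed, at most 10 in all, crops included, and the job is handed in when it is done.

```bash
ls && mkdir -p pics
python3 - <<'E'
from bench import manip, effector, viewer
import cv2, numpy as np
for n in ("scene","top"):
    im=viewer.get_image(n); cv2.imwrite(f"pics/{n}0.png",im[:,:,::-1])
    c=viewer.get_calibration(n); print(n,c)
print(viewer.get_calibration("wrist"), manip.current_tcp_rot(), manip.current_clock())
E
```

```text
pics
scene {'vfov': 44.859147737404534, 'cx': 255.50672339778842, 'cy': 183.77460518551996, 'eye': array([ 0.13560458, -0.96201735,  0.9430555 ]), 'attitude': array([ 0.8859805 , -0.19942022,  0.0903249 , -0.40879279])}
top {'vfov': 49.17145794950835, 'cx': 261.62075108207125, 'cy': 197.16201497543042, 'eye': array([ 0.42537221, -0.04446959,  1.13103003]), 'attitude': array([ 0.70939057, -0.7021732 ,  0.0456495 , -0.040422  ])}
{'vfov': 62.92971724385485, 'cx': 254.92351898386084, 'cy': 201.58848778159515, 'eye': array([0.2185992 , 0.61682564, 0.38401425]), 'attitude': array([0.84031469, 0.52208149, 0.07639499, 0.12436214])} [ 2.27861210e-01  9.73693249e-01 -8.22554101e-04 -2.23723457e-04] 0.1
```

View pics/top0.png

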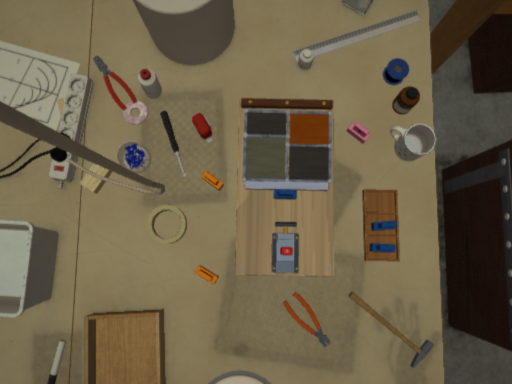

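View pics/scene0.png

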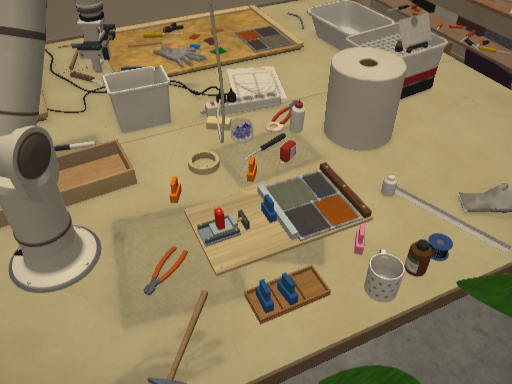

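Top view: the blue spacers are at (285,194) in the gap and at (383,226) and (382,248) in the rack. The look-alikes are orange at (212,180) and (207,274) and pink at (358,132), so not meant. The clamp's red handle is at (286,251), its pad at (286,224), and the straightedge at row ~185. The tape is at (168,224) and the jar at (134,155). A boom ends near (160,190). Next I measure and make one enlarged crop.

```bash
cat > h.py <<'E'
from bench import manip, effector, viewer
import cv2, numpy as np
from scipy.spatial.transform import Rotation as R
def ray(c,px):
    f=192/np.tan(np.radians(c['vfov']/2))
    p=np.atleast_2d(px).astype(float)
    d=np.c_[(p[:,0]-c['cx'])/f,(p[:,1]-c['cy'])/f,np.ones(len(p))]
    return np.array(c['eye']),R.from_quat(c['attitude']).apply(d)
def onz(c,px,z):
    e,d=ray(c,px); return e+d*((z-e[2])/d[:,2])[:,None]
def tri(c1,p1,c2,p2):
    e1,d1=ray(c1,p1); e2,d2=ray(c2,p2); d1,d2=d1[0],d2[0]
    s=np.linalg.lstsq(np.c_[d1,-d2],e2-e1,rcond=None)[0]
    a,b=e1+s[0]*d1,e2+s[1]*d2; return (a+b)/2,np.linalg.norm(a-b)
def blobs(im,kind,amin=20):
    h=cv2.cvtColor(im,cv2.COLOR_RGB2HSV)
    if kind=='blue': m=cv2.inRange(h,(100,130,40),(118,255,255))
    else: m=cv2.inRange(h,(0,170,80),(5,255,255))|cv2.inRange(h,(174,170,80),(180,255,255))
    n,l,s,ce=cv2.connectedComponentsWithStats(m)
    out=[]
    for i in range(1,n):
        if s[i,4]>=amin:
            pts=np.argwhere(l==i)[:,::-1].astype(np.float32)
            out.append((ce[i],s[i,4],cv2.minAreaRect(pts),l==i))
    return out
def down(yaw): # tool down, tool y axis along world direction yaw+90deg
    return (R.from_euler('z',yaw)*R.from_quat([1,0,0,0])).as_quat()
E
python3 - <<'E'
from h import *
im=cv2.imread('pics/top0.png')[:,:,::-1].copy(); c=viewer.get_calibration('top'); cs=viewer.get_calibration('scene')
sc=cv2.imread('pics/scene0.png')[:,:,::-1].copy()
for k in('blue','red'):
    for n,i,cc in(('top',im,c),('scene',sc,cs)):
        for b in blobs(i,k): print(n,k,b[0].round(1),b[1],np.round(b[2][1],1),round(b[2][2],1),onz(cc,b[0],.075).round(4)[0])
print(tri(c,(160,190),cs,(222,140)))
crop=im[150:285,220:420]; cv2.imwrite('pics/crop1.png',cv2.resize(crop,None,fx=4,fy=4,interpolation=cv2.INTER_CUBIC)[:,:,::-1])
E
```

```text
top blue [396.2  70.4] 321 [20.  26.2] 35.5 [ 0.8955 -0.4035  0.075 ]
top blue [133.8 155.8] 223 [22. 17.] 90.0 [0.6579 0.2765 0.075 ]
top blue [284.7 193.6] 169 [ 7. 21.] 90.0 [ 0.5645 -0.1102  0.075 ]
top blue [383.9 225.1] 171 [ 7.1 24.3] 84.8 [ 0.4871 -0.3606  0.075 ]
top blue [382.4 247.5] 169 [ 7. 23.] 90.0 [ 0.431  -0.3555  0.075 ]
scene blue [194.4  46.2] 26 [9. 3.] 0.0 [0.723  0.9164 0.075 ]
scene blue [268.7 209.2] 235 [26.7 12.3] 77.5 [ 0.5544 -0.1529  0.075 ]
scene blue [440.4 242.1] 224 [23.  14.9] 31.0 [ 0.889  -0.4441  0.075 ]
scene blue [441.1 257.4] 34 [ 5.7 16.1] 71.6 [ 0.8559 -0.4833  0.075 ]
scene blue [287.5 289. ] 369 [29.9 16.3] 52.1 [ 0.4759 -0.4061  0.075 ]
scene blue [264.4 296.7] 327 [30.9 13.4] 63.4 [ 0.4192 -0.4023  0.075 ]
top red [144.8  73.4] 54 [8. 8.] 90.0 [0.8786 0.2582 0.075 ]
top red [123.9  86.3] 130 [36.9  5.2] 49.8 [0.8427 0.3109 0.075 ]
top red [113.1  92.7] 138 [36.9  5.5] 59.0 [0.8249 0.3383 0.075 ]
top red [200.8 124. ] 233 [21.1 11.7] 60.9 [0.7437 0.1077 0.075 ]
top red [285.8 250.5] 53 [ 5. 10.] 90.0 [ 0.4212 -0.1135  0.075 ]
scene red [471.9  32.2] 20 [3.1 8. ] 63.4 [1.9339 0.5042 0.075 ]
scene red [419.5  76.5] 202 [ 6.  36.7] 70.9 [1.4261 0.2674 0.075 ]
scene red [298.6 104.5] 34 [6. 5.] 90.0 [0.8942 0.2876 0.075 ]
scene red [279.  113.8] 49 [ 3.  19.2] 49.8 [0.8021 0.2625 0.075 ]
scene red [286.3 117.5] 43 [ 3.7 16.6] 34.7 [0.8135 0.2305 0.075 ]
scene red [286.1 150.4] 189 [11.5 21. ] 21.8 [0.7227 0.0624 0.075 ]
scene red [219.2 218.5] 161 [20.3  8.6] 85.2 [ 0.4205 -0.1283  0.075 ]
(array([0.56828344, 0.20834941, 0.0693795 ]), np.float64(0.0056299390161856765))
```

View pics/crop1.png

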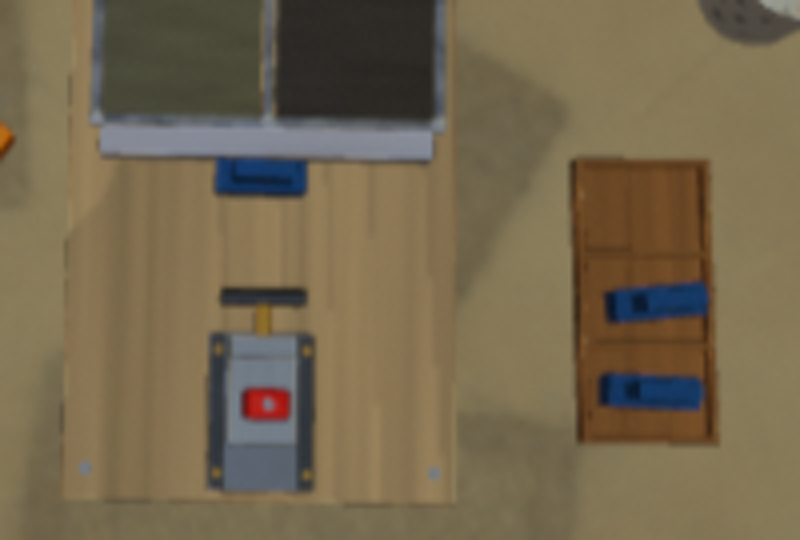

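The crop shows spacer0's body at crop (262,178) touching the straightedge, whose near edge is at row ~158. The pad's front edge is at row ~289, the handle top at (267,404), and the two blue rack spacers at (657,303) and (652,391). All three are blue, so they are the right ones. I compute the board geometry, then move over the rack for a wrist view.

Run:
```python
from h import *
c=viewer.get_calibration('top')
P=lambda x,y,z: onz(c,(220+(x-1.5)/4,150+(y-1.5)/4),z)[0]   # cv2.resize half-pixel
bl,br=P(101,157,.037),P(432,161,.037); pl,pr=P(222,289,.044),P(305,291,.044)
print('batten',bl.round(4),br.round(4),'pad',pl.round(4),pr.round(4))
print('board',[P(*q).round(4).tolist() for q in((64,497,.012),(456,503,.012))])
u=(br-bl)[:2];print('yaw batten',np.degrees(np.arctan2(u[0],-u[1])), 'pad',np.degrees(np.arctan2((pr-pl)[0],-(pr-pl)[1])))
print('gap',((bl+br)/2-(pl+pr)/2)[:2])
print('handle',P(266,404,.092).round(4))
print('rack',[P(*q).round(4).tolist() for q in((573,160,.018),(708,160,.018),(717,442,.018),(578,441,.018))])
cw=viewer.get_calibration('wrist');t=R.from_quat(manip.current_tcp_rot())
print('cam in tool',t.inv().apply(cw['eye']-manip.current_tool_pos()).round(3),(t.inv()*R.from_quat(cw['attitude'])).as_matrix().round(3).tolist())
manip.move_pose([0.25,0.40,0.40],down(0)); manip.move_pose([0.45,-0.05,0.40],down(0))
manip.move_pose([0.42,-0.35,0.26],down(0))
cw=viewer.get_calibration('wrist');im=viewer.get_image('wrist');cv2.imwrite('pics/w1.png',im[:,:,::-1])
for k in('blue',):
    for b in blobs(im,k,100): print(b[0].round(1),b[1],np.round(b[2][1],1),round(b[2][2],1),onz(cw,b[0],.071).round(4)[0])
print(manip.current_clock(),manip.current_q().round(2))
np.save('w1.npy',{k:np.array(v) for k,v in cw.items()},allow_pickle=True)
```

```text
batten [ 0.5808 -0.0076  0.037 ] [ 0.5805 -0.2257  0.037 ] pad [ 0.4943 -0.0875  0.044 ] [ 0.4936 -0.1413  0.044 ]
board [[0.3587, 0.0142, 0.012], [0.3572, -0.2435, 0.012]]
yaw batten -0.07612296516097593 pad -0.7935958805808008
gap [ 0.08673688 -0.00225053]
handle [ 0.4209 -0.113   0.092 ]
rack [[0.5849, -0.3235, 0.018], [0.5859, -0.4143, 0.018], [0.3987, -0.4148, 0.018], [0.3984, -0.3232, 0.018]]
cam in tool [ 0.078  0.    -0.158] [[0.001, -0.957, -0.289], [1.0, 0.001, 0.0], [-0.0, -0.289, 0.957]]Traceback (most recent call last):
  File "<stdin>", line 13, in <module>
bench.PlanningError: the arm cannot take that pose within its joint ranges
```

Gap ≈ 87 mm, so both rack spacers are needed. I check which half-turn the arm can reach everywhere.

Run:
```python
from h import *
print(manip.current_tool_pos(),manip.current_clock())
for y in (0,np.pi,-np.pi):
    for p in ([.25,.4,.4],[.45,-.05,.4],[.42,-.1,.3],[.42,-.35,.26],[.43,-.355,.05],[.43,-.355,.2],[.54,-.115,.05],[.54,-.115,.2],[.42,-.113,.06],[.42,-.113,.2],[.47,-.113,.06]):
        q=manip.solve_ik(p,down(y)); print(round(y,1),p,None if q is None else np.round(q,2))
```

```text
[0.28821085 0.581929   0.22579418] 0.1
0 [0.25, 0.4, 0.4] None
0 [0.45, -0.05, 0.4] [-0.17 -0.03  0.22  1.79  0.01  1.38 -1.53]
0 [0.42, -0.1, 0.3] [-0.12 -0.01  0.29  1.99  0.    1.16 -1.4 ]
0 [0.42, -0.35, 0.26] [ 0.07  0.3   0.71  1.81 -0.22  1.11 -0.72]
0 [0.43, -0.355, 0.05] [-0.05  0.77  0.93  1.94 -0.82  0.87 -0.24]
0 [0.43, -0.355, 0.2] [ 0.05  0.41  0.76  1.84 -0.33  1.01 -0.63]
0 [0.54, -0.115, 0.05] [-0.06  0.55  0.28  1.94 -0.23  0.68 -1.21]
0 [0.54, -0.115, 0.2] [-0.08  0.33  0.29  1.85 -0.11  0.98 -1.31]
0 [0.42, -0.113, 0.06] [-0.16  0.39  0.42  2.22 -0.28  0.58 -1.1 ]
0 [0.42, -0.113, 0.2] [-0.12  0.12  0.35  2.11 -0.05  0.92 -1.32]
0 [0.47, -0.113, 0.06] [-0.1   0.45  0.34  2.1  -0.24  0.63 -1.17]
3.1 [0.25, 0.4, 0.4] [-0.52  0.04 -0.56  1.73  0.02  1.38  0.49]
3.1 [0.45, -0.05, 0.4] [-0.01 -0.02  0.06  1.78  0.    1.38  1.62]
3.1 [0.42, -0.1, 0.3] [ 0.01 -0.01  0.16  1.99  0.    1.16  1.74]
3.1 [0.42, -0.35, 0.26] [ 0.11  0.29  0.65  1.8  -0.2   1.11  2.4 ]
3.1 [0.43, -0.355, 0.05] [ 0.4   0.56  0.3   1.93 -0.25  0.69  2.43]
3.1 [0.43, -0.355, 0.2] [ 0.18  0.37  0.5
[... 426 characters left out ...]
38  0.49]
-3.1 [0.45, -0.05, 0.4] [-0.01 -0.02  0.06  1.78  0.    1.38  1.62]
-3.1 [0.42, -0.1, 0.3] [ 0.01 -0.01  0.16  1.99  0.    1.16  1.74]
-3.1 [0.42, -0.35, 0.26] [ 0.11  0.29  0.65  1.8  -0.2   1.11  2.4 ]
-3.1 [0.43, -0.355, 0.05] [ 0.4   0.56  0.3   1.93 -0.25  0.69  2.43]
-3.1 [0.43, -0.355, 0.2] [ 0.18  0.37  0.57  1.84 -0.24  1.    2.43]
-3.1 [0.54, -0.115, 0.05] [ 0.3   0.54 -0.17  1.93  0.14  0.68  1.61]
-3.1 [0.54, -0.115, 0.2] [ 0.19  0.32 -0.04  1.84  0.01  0.98  1.72]
-3.1 [0.42, -0.113, 0.06] [ 0.25  0.36 -0.06  2.21  0.04  0.57  1.74]
-3.1 [0.42, -0.113, 0.2] [ 0.09  0.12  0.12  2.11 -0.02  0.92  1.79]
-3.1 [0.47, -0.113, 0.06] [ 0.27  0.43 -0.11  2.09  0.08  0.62  1.68]
```

Run:
```python
from h import *
manip.move_pose([0.25,0.40,0.40],down(np.pi)); manip.move_pose([0.45,-0.05,0.40],down(0))
def look(p,n):
    manip.move_pose(p,down(0)); manip.sleep(.15)
    cw=viewer.get_calibration('wrist');im=viewer.get_image('wrist');cv2.imwrite(f'pics/{n}.png',im[:,:,::-1])
    np.save(n+'.npy',cw,allow_pickle=True)
    for k in('blue','red'):
        for b in blobs(im,k,100): print(n,k,b[0].round(1),b[1],np.round(b[2][1],1),round(b[2][2],1),onz(cw,b[0],.071).round(4)[0])
look([0.50,-0.113,0.27],'w1')
look([0.48,-0.35,0.24],'w2')
print(manip.current_clock(),manip.current_q().round(2))
cv2.imwrite('pics/w12.png',cv2.resize(np.vstack([cv2.imread('pics/w1.png'),cv2.imread('pics/w2.png')])[:, :],(400,600)))
```

```text
w1 blue [253.2 112. ] 471 [14. 46.] 90.0 [ 0.5752 -0.1102  0.071 ]
w1 blue [451.8 176.1] 198 [13.5 45.4] 83.7 [ 0.5038 -0.3423  0.071 ]
w1 blue [476.4 184.4] 207 [ 7.1 30.6] 84.8 [ 0.4939 -0.3731  0.071 ]
w1 blue [442.5 217.6] 208 [12. 42.] 90.0 [ 0.4524 -0.3404  0.071 ]
w1 blue [463.  230.2] 200 [ 7. 29.] 90.0 [ 0.436  -0.3684  0.071 ]
w1 red [256.7 243.3] 221 [13. 20.] 90.0 [ 0.418  -0.1147  0.071 ]
w2 blue [39.3 93.4] 1323 [19. 77.] 90.0 [ 0.5721 -0.1337  0.071 ]
w2 blue [278.4 168.5] 542 [18.2 47.4] 84.3 [ 0.4981 -0.3722  0.071 ]
w2 blue [270.3 210.5] 215 [12. 45.] 90.0 [ 0.4513 -0.3646  0.071 ]
w2 blue [274.7 224. ] 216 [32.1  7.1] 2.2 [ 0.4354 -0.3698  0.071 ]
w2 red [ 43.6 231.5] 652 [23.7 50.5] 63.4 [ 0.4252 -0.1103  0.071 ]
4.9 [ 0.91  0.38 -0.42  1.68  0.17  1.11 -1.13]
```

View pics/w1.png

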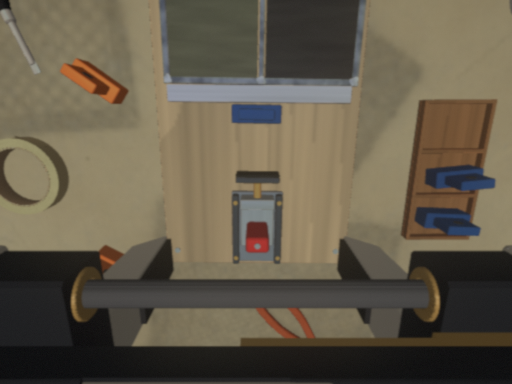

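View pics/w2.png

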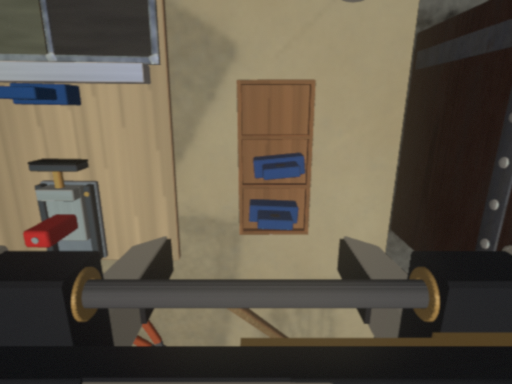

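In w1, spacer0 is at (256,113), the pad's front edge at (257,172), the handle at (257,243) and the straightedge's near edge at row ~102. In w2 the two rack spacers are at (279,166) and (273,213), the first turned by about 6°. I make one enlarged crop for edges.

Run:
```python
import cv2,numpy as np
a=cv2.imread('pics/w2.png')[140:240,230:320]; b=cv2.imread('pics/w1.png')[80:195,215:300]
a=cv2.resize(a,None,fx=4.5,fy=4.5,interpolation=cv2.INTER_CUBIC); b=cv2.resize(b,None,fx=4.5,fy=4.5,interpolation=cv2.INTER_CUBIC)
a=cv2.copyMakeBorder(a,0,b.shape[0]-a.shape[0],0,10,cv2.BORDER_CONSTANT)
o=np.hstack([a,b]); o=cv2.convertScaleAbs(o,alpha=1.6); print(o.shape); cv2.imwrite('pics/crop2.png',o)
```

```text
(518, 797, 3)
```

View pics/crop2.png

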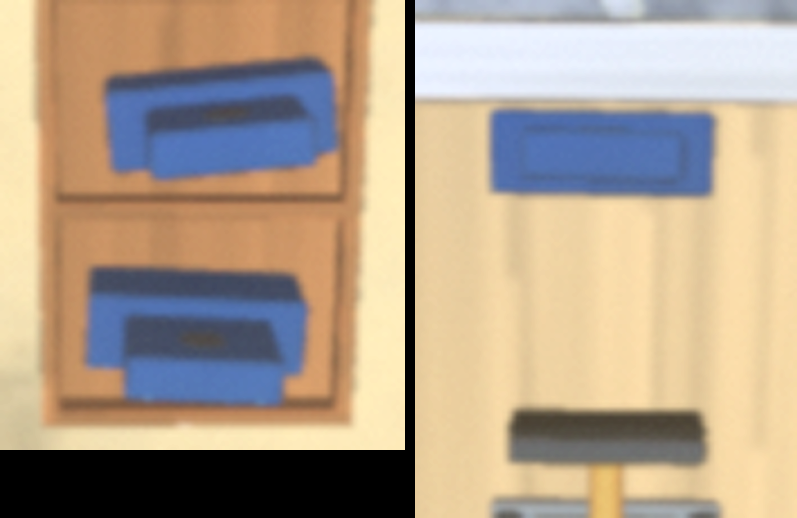

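The crop gives clear block-top outlines, bright for tops and dark for the +x faces. The far rack block's centre is at crop (232,150), the near one's at (204,381) and spacer0's at (602,155). The pad's top front edge is at row ~436 and the straightedge edge at row ~101.

Run:
```python
from h import *
c1=np.load('w1.npy',allow_pickle=True).item(); c2=np.load('w2.npy',allow_pickle=True).item()
A=lambda x,y,z: onz(c2,(230+x/4.5-.4,140+y/4.5-.4),z)[0][:2]
B=lambda x,y,z: onz(c1,(215+(x-415)/4.5-.4,80+y/4.5-.4),z)[0][:2]
def quad(f,p,z):
    w=np.array([f(*q,z) for q in p]); u=(w[0]+w[3]-w[1]-w[2])/2; v=(w[0]+w[1]-w[2]-w[3])/2
    return w.mean(0).round(4),'len',np.linalg.norm(u).round(3),np.linalg.norm(v).round(3),'yaw',np.degrees(np.arctan2(-u[0],u[1])).round(1)
print('far blk',quad(A,[(150,133),(308,122),(316,163),(154,180)],.071)); print('far body',quad(A,[(105,90),(332,70),(338,153),(112,172)],.036))
print('near blk',quad(A,[(125,358),(280,363),(284,405),(127,398)],.071)); print('near body',quad(A,[(90,293),(303,302),(303,373),(88,366)],.036))
print('s0 blk',quad(B,[(523,127),(683,132),(683,183),(520,178)],.077)); print('s0 body',quad(B,[(492,110),(714,115),(712,194),(492,191)],.042))
print('batten',B(492,99,.037),B(714,102,.037),'pad',B(512,433,.044),B(702,440,.044),B(512,411,.016),B(702,413,.016))
print('handle',onz(c1,(256.7,243.3),.087))
```

```text
far blk (array([ 0.4934, -0.3753]), 'len', np.float64(0.038), np.float64(0.011), 'yaw', np.float64(5.4))
far body (array([ 0.4937, -0.3754]), 'len', np.float64(0.059), np.float64(0.022), 'yaw', np.float64(5.2))
near blk (array([ 0.4351, -0.37  ]), 'len', np.float64(0.039), np.float64(0.011), 'yaw', np.float64(-2.1))
near body (array([ 0.4355, -0.37  ]), 'len', np.float64(0.058), np.float64(0.021), 'yaw', np.float64(-2.0))
s0 blk (array([ 0.5731, -0.1135]), 'len', np.float64(0.039), np.float64(0.012), 'yaw', np.float64(-1.6))
s0 body (array([ 0.5732, -0.1137]), 'len', np.float64(0.059), np.float64(0.02), 'yaw', np.float64(-0.9))
batten [ 0.58681073 -0.08433178] [ 0.5861938 -0.1433607] pad [ 0.49789856 -0.08874261] [ 0.49602068 -0.1417892 ] [ 0.49871314 -0.08718486] [ 0.49823115 -0.14378034]
handle [[ 0.42520393 -0.1145317   0.087     ]]
```

Consistent: the gap is 88 mm, so 3 spacers. I pick the far rack spacer first and place it in front of spacer0.

```bash
cat > pp.py <<'E'
from h import *
def pick_place(src,yaw,dst,dyaw=np.radians(-.7)):
    o=down(yaw); s=lambda p,**k:(manip.servo_line(p,**k))
    manip.move_pose([*src,.15],o); s([*src,.040],vel=.12); manip.sleep(.1)
    print('at',manip.current_tool_pos().round(4),manip.current_force().round(1))
    effector.close(f_grip=20); print('gap',round(manip.current_finger_gap(),4),manip.current_gripper_force())
    s([*src,.17],vel=.15); print('gap up',round(manip.current_finger_gap(),4))
    d=down(dyaw); manip.move_pose([*dst,.17],d); s([*dst,.06],vel=.12); manip.sleep(.15)
    f0=manip.current_force(); z=.06
    while z>.0445:
        z-=.0015; s([*dst,z],vel=.03); f=manip.current_force()-f0
        if abs(f[2])>3: break
    print('down',manip.current_tool_pos().round(4),z,f.round(1))
    effector.open_jaws(); manip.sleep(.1); s([*dst,.16],vel=.12)
    print('t',manip.current_clock())
def look(p,n):
    manip.move_pose(p,down(0)); manip.sleep(.1)
    cw=viewer.get_calibration('wrist');im=viewer.get_image('wrist');cv2.imwrite(f'pics/{n}.png',im[:,:,::-1])
    np.save(n+'.npy',cw,allow_pickle=True)
E
python3 - <<'E'
from pp import *
pick_place((.4934,-.3753),np.radians(5.3),(.5467,-.114))
look([0.50,-0.113,0.27],'w3')
a=cv2.imread('pics/w3.png')[75:275,190:340]; cv2.imwrite('pics/crop3.png',cv2.convertScaleAbs(cv2.resize(a,None,fx=3,fy=3,interpolation=cv2.INTER_CUBIC),alpha=1.6))
E
```

```text
at [ 0.4942 -0.3758  0.0411] [-0.1  0.3  0.4]
gap 0.0396 20.000081956386566
gap up 0.0402
down [ 0.547  -0.114   0.0457] 0.044999999999999984 [-2.1 -0.4  7. ]
t 15.3417
```

View pics/crop3.png

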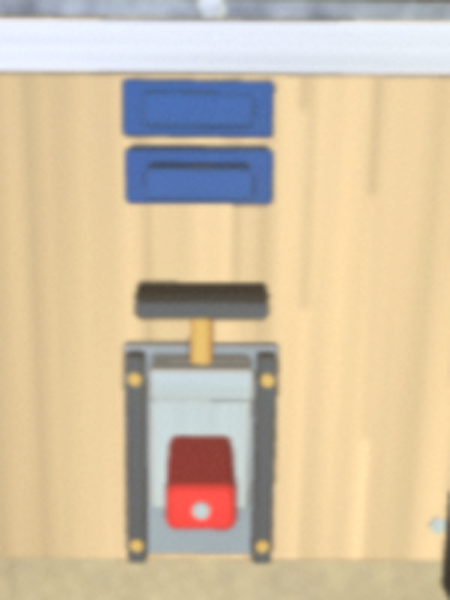

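The first spacer stands upright and in line, about 4 mm in front of spacer0 (crop (200,175) against (198,108)). Now the second.

Run:
```python
from pp import *
pick_place((.4353,-.370),np.radians(-2),(.5207,-.114))
look([0.50,-0.113,0.27],'w4')
a=cv2.imread('pics/w4.png')[75:275,190:340]; cv2.imwrite('pics/crop4.png',cv2.convertScaleAbs(cv2.resize(a,None,fx=3,fy=3,interpolation=cv2.INTER_CUBIC),alpha=1.6))
c=viewer.get_calibration('wrist'); P=lambda x,y,z:onz(c,(190+x/3-.3,75+y/3-.3),z)[0].round(4)
print('handle',P(200.5,505,.092),'pad',P(202,302,.044))
```

```text
at [ 0.436  -0.3706  0.041 ] [-0.5 -0.5 -0.1]
gap 0.04 19.99995768070221
gap up 0.0399
down [ 0.5211 -0.114   0.0457] 0.044999999999999984 [-2.4 -0.1  6.5]
t 27.1417
handle [ 0.4259 -0.1146  0.092 ] pad [ 0.4956 -0.1153  0.044 ]
```

View pics/crop4.png

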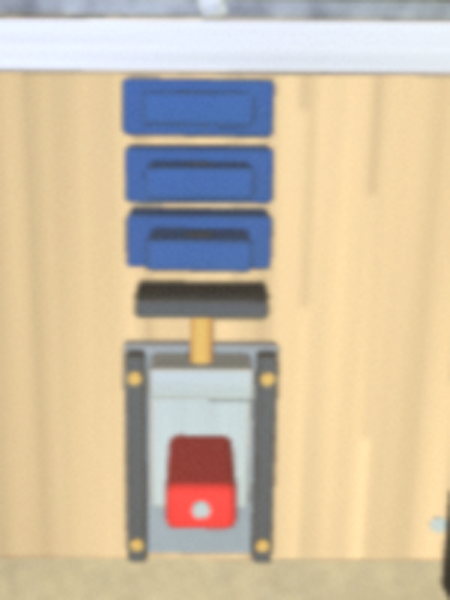

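All three stand in line between the straightedge and the pad. Now grip the handle and push step by step, watching the force.

Run:
```python
from h import *
h=np.array([.4245,-.1145]); d=np.array([np.cos(-.012),np.sin(-.012)]); o=down(-.012)
manip.move_pose([*h,.15],o); manip.servo_line([*h,.059],vel=.12); manip.sleep(.2)
f0=manip.current_force(); print('f0',f0.round(1))
effector.close(f_grip=50); manip.sleep(.1); print('gap',manip.current_finger_gap(),manip.current_gripper_force(),(manip.current_force()-f0).round(1))
p0=manip.current_tool_pos(); s=0
while s<.05:
    s+=.004 if s<.016 else .0015
    manip.servo_line([*(h+d*s),.059],vel=.04); manip.sleep(.08)
    f=manip.current_force()-f0; x=manip.current_tool_pos()-p0
    print(round(s*1e3,1),(x*1e3).round(1),f.round(1))
    if f[0]<-14.5: break
print(manip.current_clock())
im=viewer.get_image('top');cv2.imwrite('pics/top5.png',im[:,:,::-1])
im=viewer.get_image('scene');cv2.imwrite('pics/scene5.png',im[:,:,::-1])
a=cv2.resize(cv2.imread('pics/top5.png')[90:270,225:345],None,fx=3,fy=3); b=cv2.resize(cv2.imread('pics/scene5.png')[150:280,180:380],None,fx=2.1,fy=2.1)
b=cv2.copyMakeBorder(b,0,a.shape[0]-b.shape[0],0,0,cv2.BORDER_CONSTANT); cv2.imwrite('pics/end.png',np.hstack([a,b]))
```

```text
f0 [-0.4  0.3 -0. ]
gap 0.02747411824174059 50.002866983413696 [ 0.1 -2.2 -1.2]
4.0 [ 4.3 -0.   0. ] [ 0.4 -2.6 -1.8]
8.0 [ 8.3 -0.1  0. ] [ 1.5 -1.5 -2.1]
12.0 [12.2 -0.1  0. ] [ 1.7 -3.9 -2.6]
16.0 [16.2 -0.1  0. ] [ 1.  -2.9 -1.8]
17.5 [17.3 -0.1  0. ] [-0.6 -3.9  1.2]
19.0 [19.  -0.1 -0. ] [-2.  -3.5  0.8]
20.5 [20.7 -0.1  0. ] [-1.  -4.1  1.1]
22.0 [22.1 -0.1  0. ] [-0.9 -3.8  0.2]
23.5 [23.3 -0.1  0. ] [-2.2 -4.5  3. ]
25.0 [24.4 -0.1 -0. ] [-3.4 -4.8  2.9]
26.5 [25.6 -0.2 -0. ] [-4.  -4.6  5. ]
28.0 [27.1 -0.2 -0. ] [-4.3 -5.1  4.5]
29.5 [28.5 -0.2 -0. ] [-5.1 -3.5  5.3]
31.0 [29.7 -0.2 -0. ] [-5.5 -4.2  6.4]
32.5 [30.7 -0.2 -0. ] [-6.8 -4.3  9.2]
34.0 [31.7 -0.2 -0. ] [-8.5 -4.1 10.2]
35.5 [32.8 -0.2 -0. ] [-10.2  -4.3  12. ]
37.0 [33.7 -0.2 -0. ] [-12.3  -3.9  12.7]
38.5 [34.7 -0.3 -0. ] [-12.6  -2.9  15. ]
40.0 [35.6 -0.2 -0.1] [-13.8  -3.2  16.8]
41.5 [36.6 -0.3 -0.1] [-15.6  -2.7  18.9]
37.6667
```

View pics/end.png

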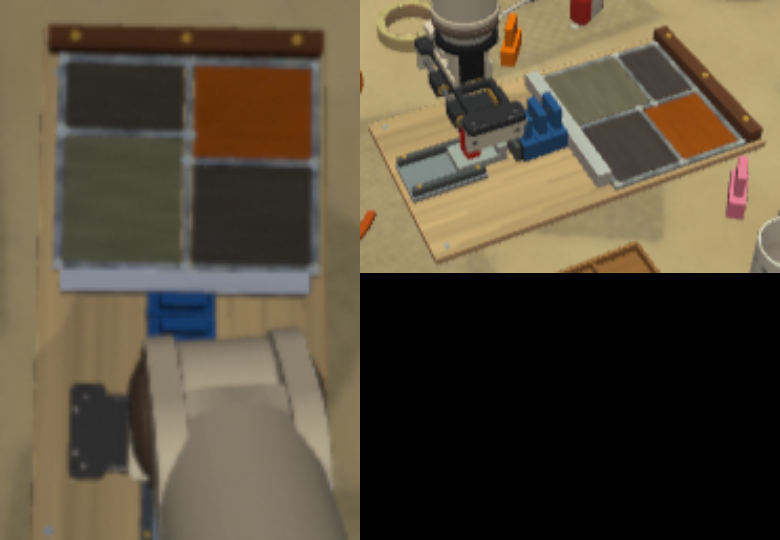

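The panel meets the fence with no visible gap, the stack is tight and the spacers are upright. The force rises at about 1.5 N/mm up to 15.6 N, so the spring is in by about 8–9 mm. Handing in while holding.

Run:
```python
from h import *
manip.sleep(.5); print(manip.current_force().round(1),manip.current_gripper_force(),manip.current_clock()); print(manip.hand_in())
```

```text
[-16.8  -2.9  19.2] 50.01368701457977 38.2667
the job is handed in; nothing more can be done
None
```

I stood both rack spacers in the gap beside the first and handed the job in at 38 s with the handle held under about 16 N. The panel looked flush against the fence, and I estimate the pad spring was in by 8–9 mm; no verdict came back.

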